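Snap the empty ribbon rod out of its clips

TASK

One of the two ribbon stands holds a plain wooden rod with no reel on it. Pull that empty rod straight forward, out of the open side of its two sprung clips, and lay it flat in the shallow wooden tray, setting it down rather than dropping it. Leave the rod with the reel in its clips.

Things in the scene. Friction and masses are not known exactly. Their poses are not given: they have to be found in the camera images.
- empty_rod: plain wooden rod, 18 mm thick, 180 mm long, 60 g, no reel. Origin at its centre, y along its length (x, z roll freely). It starts level in the two clips of clip_stand, along the stand's y; the 96 mm between the clips is clear all round, so fingers in front of and behind the rod can grip its middle from above
- clip_stand: fixed stand with the empty rod. Origin on the table under the rod's axis, midway between the clips, z up. Base 95x150x16 mm; steel strips at y = +-55 mm, 124 mm high, each with a sprung C-clip 14 mm wide, centred at x 0, height 110 mm. Clips open to the stand's -x (roughly to the robot): both together let go at 8 to 17 N, rod free after 18 mm; they hold it against lifting
- reel_rod: the other rod, same size, in an equal stand, with a cardboard ribbon reel (60 mm diameter, 52 mm wide) fixed on its middle; to be left where it is. Origin at its centre, y along its length
- tray: shallow open wooden tray fixed on the table, 122 (x) x 230 (y) x 26 mm, walls 6 mm thick, floor 6 mm thick, so 110 x 218 mm inside. Origin at the centre of its underside, on the table; y along its long side, z up

How it is judged (in metres and radians):
On the way:
1. the empty rod has come out of its clips forward: its centre is more than 18 mm in front of the clips, still within 30 mm of their height (x of empty_rod in the frame of clip_stand between -0.1 and -0.018 m and z of empty_rod in the frame of clip_stand between 0.08 and 0.14 m).
At the end, for the whole second after the job is handed in: The empty rod lies flat (within about 4 degrees of level) on the floor of the tray, inside its walls, moving slower than 0.1 m/s, and the rod with the reel is still in its clips, within 15 mm of where it started (x of empty_rod in the frame of tray between -0.055 and 0.055 m and y of empty_rod in the frame of tray between -0.04 and 0.04 m and z of empty_rod in the frame of tray below 0.021 m and angle between empty_rod's own y axis and vertical between 1.5 and 1.64 rad and linear speed of empty_rod below 0.1 m/s and distance of reel_rod from where it was at the start of the episode below 0.015 m); the robot touches nothing.
It fails at once if the rod is dropped or thrown into the tray: faster than 0.8 m/s within 60 mm of the table over the tray (linear speed of empty_rod above 0.8 m/s and z of empty_rod in the frame of tray below 0.06 m and horizontal distance between empty_rod and tray below 0.1 m).
It fails at once if the rod with the reel is pulled from its clips or moved more than 15 mm (distance of reel_rod from where it was at the start of the episode above 0.015 m).
It also fails if it takes over 38 s, if anything falls off the work surface, if the arm or the gripper's body presses on something with over 40 N, if the wrist force passes 120 N, or if a joint passes its speed limit or range.

ROBOT

A 6-joint arm with a two-finger parallel gripper is mounted at the origin on a cart in front of the work surface, level with it; the furniture and walls round the work are solid. World frame = base frame: x ahead of the robot, y to its left, z up, the work surface at z = 0. Lengths are in mm, angles in rad, forces in N, time in s.
With the tool pointing down it reaches from about 275 to 1000 mm from the base axis. Payload 8.4 kg.
Tool frame: the origin (TCP) lies at the centre of the arm's flange, where the gripper is bolted on; the fingertips stand 173 mm ahead of it and the grasp point (between the pads) lies 155 mm ahead of it; z points along the fingers, y is the direction in which the jaws open and shut (so a half turn about z gives the same grasp; the last joint's range is limited). The gripper opens to 85 mm and grips with 20 to 120 N. Pads are 22 mm wide; open, the fingers measure 114 mm over their backs; the gripper's body (76 mm by 85 mm) begins 54 mm behind the grasp point. The pads swing forward as they close: fully open they stand 13 mm farther back than shut.
Start: joints at [1.141, 0.353, 1.633, -0, 1.155, -0.002], TCP at [259.293, 568.68, 404.681] pointing down, gripper open.
Joint ranges: [-2.63, 2.63], [-0.92, 2.1], [0.06, 2.66], [-1.3, 4.44], [0, 2.69], [-3.02, 3.02]. Speed limits (rad/s): [2.22, 2.22, 2.79, 3.14, 3.14, 3.14].

INTERFACE

Orientations are given as [roll, pitch, yaw] about the fixed x, y, z axes, in that order (R = Rz(yaw) Ry(pitch) Rx(roll)).
In Python, from rig import sense, grab_frame, camera_model, sign_off gives the robot as it stands. The module is installed in compiled form; this text tells all that it offers.
- The arm moves only by the tool step_arm, never from a script. Its argument "commands" is a list of rows, each a list of 3 entries, a list of its own where there are three numbers: the shift along the tool's x, y, z in mm, then the turn about the tool's z in rad, then the opening, from 0 (shut) to 1 (fully open). A call has 1 to 20 rows; each row shifts and turns the pose as measured when the row begins, along the tool's axes as they then stand; what a row does not reach is not made up. A row lasts 1/8 s, in which the tool goes at most 62.5 mm and 10.7 degrees, less where a joint would pass 70% of its speed; a pose out of reach is approached as far as the arm can. A call with a gripper value outside its range is refused whole. The fingers move at their own pace and stop on an object; "force" is the grip in N (left out, the last holds). Time passes only in rows, so rows that do not move let the fingers close. It gives the time, the measured TCP pose, the force and the opening at its end, in the units of the state.
- sense(): the state, without advancing time (a new reading comes with each control period).
- grab_frame(name): name is "scene" or "top" or "wrist"; returns the picture (384x512x3 uint8, blue, green, red); there is no depth.
- camera_model(name): a dict with "fx", "fy", "cx", "cy" (pixels), "R" (3x3) and "t" (3): a world point X has camera coordinates R X + t. Camera axes: x right, y down, z forward; pixel columns grow to the right and rows downward; lengths in mm; the calibration is good to about 2 mm. The wrist camera is an equidistant fisheye: a pixel r from the principal point sees the ray r / f radians off the axis. A picture is of the moment at which its call begins: read the wrist's pose just before it. camera_model takes no time and is no camera call; for the wrist camera it gives the pose at the moment of the call.
- sign_off(): hands the job in, once; it reports no verdict.
The state is a dict: "clock": time; "qpos": joint angles; "qvel": joint speeds; "joint_efforts": joint torques, N m; "eef_pos": TCP position; "tcp_rot": TCP orientation; "contact_force": force on the tool from outside, world axes, zero at the start; "wrist_torque": the same for the moment, N m; "opening": opening from 0.0 (shut) to 1.0 (fully open).
Only numpy, scipy, OpenCV 4.12 (cv2) and the standard library are available. Lean on these libraries where they do the work, as an engineer would, in place of code of your own. Each camera call takes 0.05 s, during which the arm holds its last target. There are 200 camera calls.

## Working session

There is one attempt and no reset: what is moved stays moved. The work goes in short steps, Python scripts to look and compute and a tool call to move; the robot and the scene stay as the last step left them, time stands still between calls to the robot, and variables do not carry over. Pictures are saved under pics/ and viewed, about 8 in all and at most 12, crops included, and the job is handed in when it is done.

Besides the shell and the picture viewer there is one more tool, called after "Call:" as name([rows], argument=value, ...), one row to a line, values as JSON. step_arm: Moves the arm, as the interface text tells. Its arguments: {"type":"object","properties":{"commands":{"type":"array","items":{"type":"array"}},"force":{"type":"number"}},"required":["commands"]}

```bash
mkdir -p pics; python3 - <<'E'
from rig import *
import cv2,pickle
s=sense(); print(s)
cm={}
for n in("scene","top","wrist"):
    cm[n]=camera_model(n); im=grab_frame(n); cv2.imwrite(f"pics/{n}0.png",im); print(n,cm[n])
pickle.dump(cm,open("cm0.pkl","wb"))
a=cv2.imread("pics/scene0.png");b=cv2.imread("pics/top0.png")
E
```

```text
{'clock': 0.0, 'qpos': array([ 1.14062296e+00,  3.53664200e-01,  1.63416355e+00,  1.16067237e-05,
        1.15520470e+00, -2.39880474e-03]), 'qvel': array([-8.38352865e-04, -3.76734812e-04,  2.11209345e-05, -9.65455376e-05,
       -2.08301865e-03, -9.08426881e-04]), 'joint_efforts': array([ 6.37581579e-04, -6.05279231e+01, -3.42065406e+01,  1.61973062e-04,
        9.61502868e-03, -1.41638969e-05]), 'eef_pos': array([259.17413016, 568.45884722, 403.93889762]), 'tcp_rot': array([-3.14015289e+00, -1.40657299e-05,  2.71381339e+00]), 'contact_force': array([ 0.33664389, -0.30923652, -0.12077895]), 'wrist_torque': array([ 0.0340025 , -0.00932844,  0.02679389]), 'opening': 1.0018162183598023}
scene {'fx': 435.68803762799155, 'fy': 435.68803762799155, 'cx': 253.42619957272592, 'cy': 187.68525043114724, 'R': array([[ 0.76522033, -0.64367187, -0.01115221],
       [-0.50620614, -0.59091277, -0.62815399],
       [ 0.39773507,  0.48632152, -0.77800912]]), 't': array([-415.63872333,  276.39219601, 1145.1772292 ])}
top {'fx': 497.8018312747273, 'fy': 497.8018312747273, 'cx': 257.27164331818926, 'cy': 192.91908265580332, 'R': array([[-0.04940839, -0.99875961,  0.00616869],
       [-0.9763112 ,  0.04699339, -0.21120621],
       [ 0.21065434, -0.01645792, -0.97742206]]), 't': array([ -51.24690485,  491.05522457, 1188.0848669 ])}
wrist {'fx': 297.3186396354542, 'fy': 297.3186396354542, 'cx': 252.89396593301365, 'cy': 192.3176378770296, 'R': array([[ 4.15226000e-01,  9.09717826e-01, -9.19803400e-04],
       [ 8.67348019e-01, -3.95581607e-01,  3.02030803e-01],
       [ 2.74398948e-01, -1.26208832e-01, -9.53297723e-01]]), 't': array([-624.10036305,  -38.99947331,  378.62289109])}
```

View pics/scene0.png

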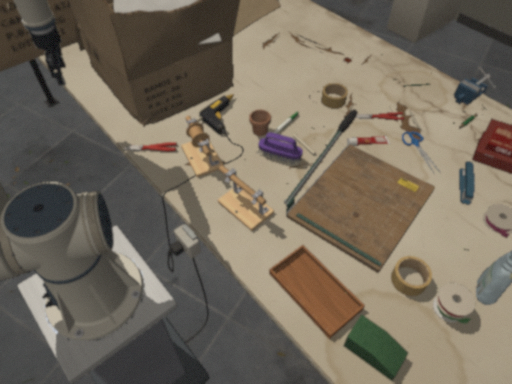

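View pics/top0.png

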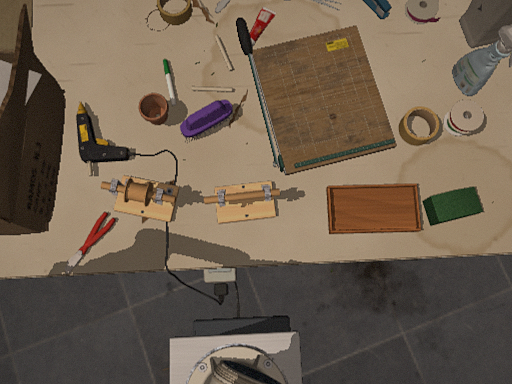

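The scene view shows the empty stand near (245,200) and the tray near (315,290). In the top view the stand is at (245,200), the tray at (373,208) and the reel stand at (145,197). I'll enlarge the top view.

```bash
python3 - <<'E'
import cv2,numpy as np
b=cv2.imread("pics/top0.png");a=cv2.imread("pics/scene0.png")
A=cv2.resize(b[165:235,185:315],None,fx=6,fy=6,interpolation=cv2.INTER_CUBIC)  #780x420
cv2.imwrite("pics/c1.png",A)
B=cv2.resize(a[160:240,200:300],None,fx=7,fy=7,interpolation=cv2.INTER_CUBIC)
cv2.imwrite("pics/c2.png",B)
E
```

```text
(no output)
```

View pics/c1.png

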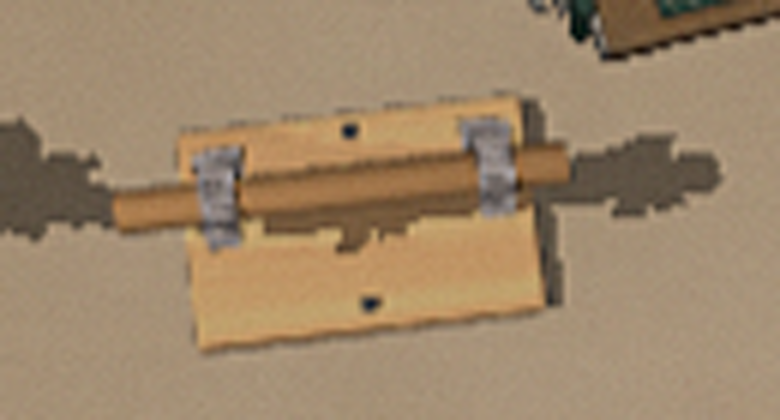

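View pics/c2.png

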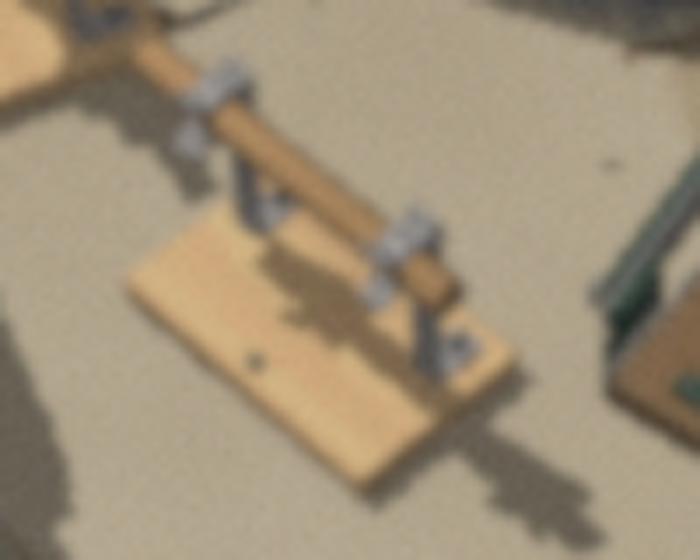

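The crops show the rod ends at (117,212) and (567,163) in c1, with the clips at about (219,197) and (490,166). The open side faces the base's long end, towards the robot. In c2 the ends are at roughly (150,50) and (445,290).

```bash
cat > h.py <<'E'
import numpy as np,pickle
cm=pickle.load(open("cm0.pkl","rb"))
def ray(n,u,v,z):
    c=cm[n];d=c["R"].T@np.array([(u-c["cx"])/c["fx"],(v-c["cy"])/c["fy"],1]);o=-c["R"].T@c["t"]
    return o+d*(z-o[2])/d[2]
def proj(n,X):
    c=cm[n];p=c["R"]@np.array(X)+c["t"];return np.array([c["fx"]*p[0]/p[2]+c["cx"],c["fy"]*p[1]/p[2]+c["cy"]])
E
python3 - <<'E'
from h import *
import cv2
np.set_printoptions(precision=1,suppress=True)
f=lambda u,v,z:ray("top",185+u/6-.4,165+v/6-.4,z)
L,R=f(117,212,110),f(567,163,110); m=(L+R)/2;d=L-R
print(L,R,m,np.linalg.norm(d),np.degrees(np.arctan2(d[1],d[0])))
cl,cr=f(219,200,110),f(490,167,110);print("clips",cl,cr,(cl+cr)/2,np.linalg.norm(cl-cr))
for p in[(180,135),(522,97),(546,303),(202,350)]:print("base",f(*p,16))
for X in(L,R,m):print("scene crop",(proj("scene",X)-[200,160]+.4)*7)
b=cv2.imread("pics/top0.png")
cv2.imwrite("pics/c3.png",cv2.resize(b[170:245,315:435],None,fx=6,fy=6,interpolation=cv2.INTER_CUBIC))
E
```

```text
[464.7  52.3 110. ] [ 475.9 -126.1  110. ] [470.3 -36.9 110. ] 178.77919051198015 93.59561788767972
clips [467.6  12.  110. ] [475.8 -95.6 110. ] [471.7 -41.8 110. ] 107.87116299052082
base [516.4  33.2  16. ]
base [ 526.1 -114.3   16. ]
base [ 436.  -119.5   16. ]
base [422.9  26.8  16. ]
scene crop [148.8  55.3]
scene crop [449.9 301.7]
scene crop [294.3 174.3]
```

View pics/c3.png

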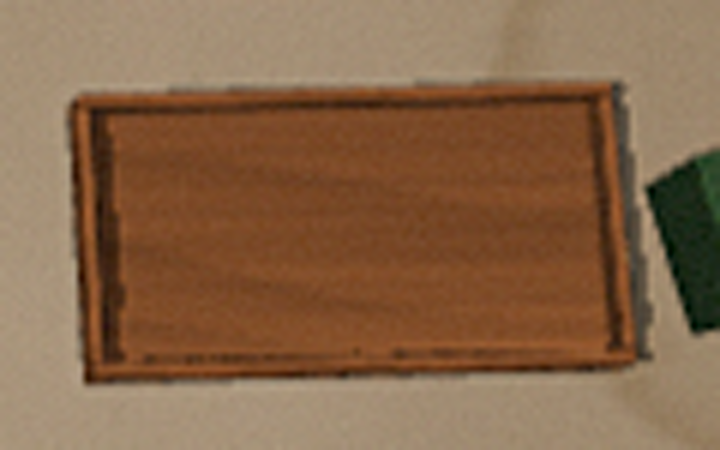

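The tray's rim corners in c3 are at about (72,98), (612,84), (636,362) and (88,373). A tall box stands between the start pose and the stands, so I'll locate it before moving.

```bash
python3 - <<'E'
from h import *
np.set_printoptions(precision=1,suppress=True)
f=lambda u,v,z:ray("top",315+u/6-.4,170+v/6-.4,z)
P=[f(*p,26) for p in[(72,98),(612,84),(636,362),(88,373)]];print(np.array(P),"ctr",np.mean(P,0))
print("box ground scene",[ray("scene",*p,0) for p in[(148,123),(234,72),(82,68)]])
print("box ground top",[ray("top",*p,0) for p in[(48,233),(62,85),(2,232)]])
print("box top corner if z=300",[ray("scene",*p,300) for p in[(132,53),(75,0),(240,0)]])
print("reel rod end",ray("top",180,184,110),ray("top",100,181,110))
E
python3 -c "
import cv2;a=cv2.imread('pics/scene0.png')[0:200,0:260];w=cv2.imread('pics/wrist0.png')
import numpy as np
a=cv2.resize(a,None,fx=1.5,fy=1.5);w=cv2.resize(w,(400,300));cv2.imwrite('pics/c4.png',np.hstack([a,w]))"
```

```text
[[ 503.4 -253.5   26. ]
 [ 498.5 -484.6   26. ]
 [ 379.  -480.7   26. ]
 [ 385.5 -250.9   26. ]] ctr [ 441.6 -367.4   26. ]
box ground scene [array([449.6, 473. ,   0. ]), array([866.8, 505. ,   0. ]), array([418.1, 929.3,   0. ])]
box ground top [array([420.6, 462.1,   0. ]), array([824.9, 439.9,   0. ]), array([428.8, 579. ,   0. ])]
box top corner if z=300 [array([448.7, 449.1, 300. ]), array([459.5, 856.9, 300. ]), array([890. , 478.9, 300. ])]
reel rod end [506.2 108.6 110. ] [522.6 298.6 110. ]
```

View pics/c4.png

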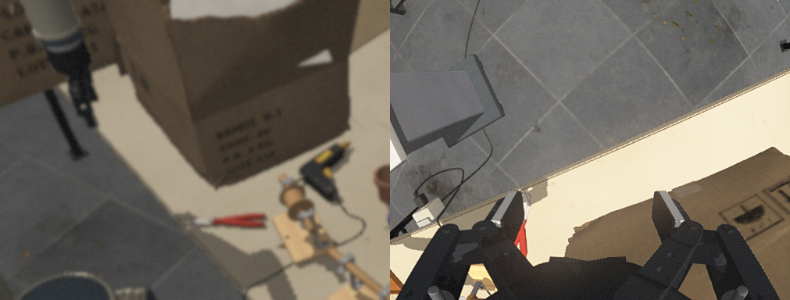

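The picture shows the gripper hanging clear in front of the box, whose near corner is at about (435,465) mm. A path that first goes along -y and then diagonally is clear.

```bash
cat > plan.py <<'E'
import numpy as np,sys
from rig import sense
def plan(target,yaw,n,nturn=None):
    s=sense();p=s["eef_pos"];y=s["tcp_rot"][2];out=[]
    dy=(yaw-y+np.pi)%(2*np.pi)-np.pi;dW=(np.array(target)-p)/n
    for i in range(n):
        c,q=np.cos(y),np.sin(y)
        out.append([[round(float(c*dW[0]+q*dW[1]),1),round(float(q*dW[0]-c*dW[1]),1),round(float(-dW[2]),1)],round(float(-dy/n),3)]);y+=dy/n
    print("at",p.round(1),s["tcp_rot"].round(3),s["clock"],s["contact_force"].round(1),s["opening"]);print(out)
if __name__=="__main__":
    a=[float(x) for x in sys.argv[1:]];plan(a[:3],a[3],int(a[4]))
E
python3 plan.py 262 340 404 2.714 5
```

```text
at [259.2 568.5 404.1] [-3.141  0.     2.714] 0.15 [ 0.7  0.4 -0.1] 0.9962315756969763
[[[-19.5, -41.4, 0.0], -0.0], [[-19.5, -41.4, 0.0], -0.0], [[-19.5, -41.4, 0.0], -0.0], [[-19.5, -41.4, 0.0], -0.0], [[-19.5, -41.4, 0.0], -0.0]]
```

Call:
step_arm([
  [[-19,-41,0],0,1],
  [[-19,-41,0],0,1],
  [[-19,-41,0],0,1],
  [[-19,-41,0],0,1],
  [[-19,-41,0],0,1],
])

```text
clock: 0.78
eef_pos: [260.1, 338.4, 402.5]
tcp_rot: [-3.139, 0.0, 2.717]
contact_force: [0.3, -0.9, 0.6]
opening: 1.001
```

```bash
python3 plan.py 470 -37 390 1.634 10
```

```text
at [260.1 338.4 402.5] [-3.139  0.     2.717] 0.775 [ 0.3 -0.9  0.6] 1.000827169228839
[[[-34.6, -25.6, 1.3], 0.108], [[-37.1, -21.7, 1.3], 0.108], [[-39.3, -17.5, 1.3], 0.108], [[-40.9, -13.2, 1.3], 0.108], [[-42.1, -8.7, 1.3], 0.108], [[-42.8, -4.1, 1.3], 0.108], [[-43.0, 0.6, 1.3], 0.108], [[-42.7, 5.2, 1.3], 0.108], [[-41.9, 9.8, 1.3], 0.108], [[-40.6, 14.3, 1.3], 0.108]]
```

Call:
step_arm([
  [[-35,-26,1],0.108,1],
  [[-37,-22,1],0.108,1],
  [[-39,-18,1],0.108,1],
  [[-41,-13,1],0.108,1],
  [[-42,-9,1],0.108,1],
  [[-43,-4,1],0.108,1],
  [[-43,1,1],0.108,1],
  [[-43,5,1],0.108,1],
  [[-42,10,1],0.108,1],
  [[-41,14,1],0.108,1],
  [[0,0,0],0,1],
])

```text
clock: 2.15
eef_pos: [468.6, -57.7, 393.0]
tcp_rot: [3.14, 0.001, 1.6]
contact_force: [-1.1, 0.1, -0.6]
opening: 1.0
```

```bash
python3 - <<'E'
from rig import *
import cv2,pickle
c=camera_model("wrist");im=grab_frame("wrist");pickle.dump(c,open("w1.pkl","wb"))
cv2.imwrite("pics/w1.png",cv2.resize(im,(768,576),interpolation=cv2.INTER_CUBIC))
E
python3 plan.py 470 -37 300 1.634 3
```

```text
at [467.9 -56.7 392.9] [3.141e+00 1.000e-03 1.602e+00] 2.2 [-0.5  0.9 -0.7] 1.0000181074285353
[[[6.5, 0.9, 31.0], -0.011], [[6.5, 1.0, 31.0], -0.011], [[6.5, 1.1, 31.0], -0.011]]
```

View pics/w1.png

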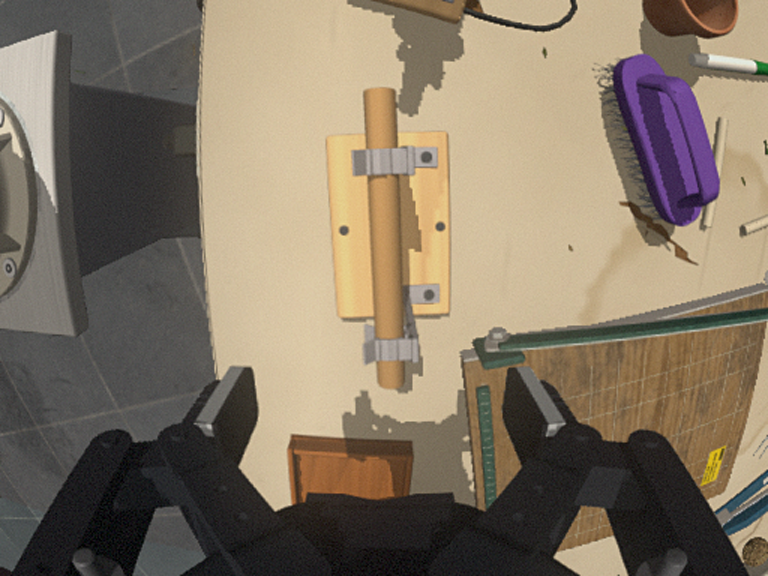

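The rod ends are at (379,91) and (391,386), and the clips at about (388,162) and (392,349). The fingers straddle the rod line, and the tray is visible at the bottom.

```bash
cat >> h.py <<'E'
def wray(c,u,v,z):
    x=np.array([u-c["cx"],v-c["cy"]]);r=np.linalg.norm(x);th=r/c["fx"]
    d=c["R"].T@np.array([*(x/r*np.sin(th)),np.cos(th)]);o=-c["R"].T@c["t"]
    return o+d*(z-o[2])/d[2]
E
python3 - <<'E'
from h import *
np.set_printoptions(precision=1,suppress=True)
c=pickle.load(open("w1.pkl","rb"))
f=lambda u,v,z:wray(c,u/1.5,v/1.5,z)
A,B=f(379,90,112),f(391,386,110);print(A,B,(A+B)/2,np.linalg.norm(A-B))
for v in(130,230,320):print(v,f({130:380,230:384.5,320:389}[v],v,112))
C,D=f(384,162,112),f(391,349,112);print("clips",C,D,(C+D)/2)
E
```

```text
[465.9  53.5 112. ] [ 478.8 -126.5  110. ] [472.3 -36.5 111. ] 180.51680022163615
130 [467.1  31.  112. ]
230 [471.3 -25.2 112. ]
320 [475.7 -79.7 112. ]
clips [469.8  13.2 112. ] [477.6 -99.  112. ] [473.7 -42.9 112. ]
```

Wrist and top estimates agree within 2 mm: rod centre (472,-37), yaw 1.64 for the tool. I'll centre first, then descend.

Call:
step_arm([
  [[9,2,25],-0.02,1],
  [[9,2,25],-0.02,1],
  [[0,0,5],0,1],
  [[0,0,0],0,1],
])

```text
clock: 2.7
eef_pos: [469.7, -35.9, 337.3]
tcp_rot: [3.141, -0.0, 1.647]
contact_force: [-0.9, -0.6, 0.2]
opening: 1.003
```

```bash
python3 plan.py 472 -39 262 1.64 4
```

```text
at [469.7 -35.9 337.3] [ 3.141 -0.     1.647] 2.7 [-0.9 -0.6  0.2] 1.0034403322198089
[[[-0.8, 0.5, 18.8], 0.002], [[-0.8, 0.5, 18.8], 0.002], [[-0.8, 0.5, 18.8], 0.002], [[-0.8, 0.5, 18.8], 0.002]]
```

Call:
step_arm([
  [[-1,0.5,20],0,1],
  [[-1,0.5,20],0,1],
  [[-0.5,0.5,20],0,1],
  [[-0.5,0.5,14],0,1],
  [[0,0,2],0,1],
])

```text
clock: 3.32
eef_pos: [473.9, -38.6, 264.3]
tcp_rot: [3.134, 0.001, 1.648]
contact_force: [-1.0, 0.2, 0.5]
opening: 0.998
```

Call:
step_arm([
  [[0,0,0],0,0],
  [[0,0,0],0,0],
  [[0,0,0],0,0],
  [[0,0,0],0,0],
  [[0,0,0],0,0],
  [[0,0,0],0,0],
  [[0,0,0],0,0],
  [[0,0,0],0,0],
], force=50)

```text
clock: 4.32
eef_pos: [471.9, -38.7, 266.3]
tcp_rot: [3.139, 0.001, 1.649]
contact_force: [-1.4, 0.2, 0.7]
opening: 0.193
```

The opening stays at 0.19, so the rod is held. Now pull forward (tool -y).

Call:
step_arm([
  [[0,-8,0],0,0],
  [[0,-8,0],0,0],
  [[0,-8,0],0,0],
  [[0,-8,0],0,0],
  [[0,-8,0],0,0],
  [[0,-8,0],0,0],
  [[0,0,0],0,0],
])

```text
clock: 5.2
eef_pos: [422.8, -42.7, 266.1]
tcp_rot: [3.133, 0.002, 1.649]
contact_force: [-0.6, 0.3, -1.2]
opening: 0.191
```

```bash
python3 - <<'E'
from rig import *
import cv2,pickle,numpy as np
c=camera_model("wrist");im=grab_frame("wrist");t=grab_frame("top");pickle.dump(c,open("w2.pkl","wb"))
a=cv2.resize(im,(448,336));b=cv2.resize(t[150:246,180:277],(339,336),interpolation=cv2.INTER_CUBIC)
cv2.imwrite("pics/w2.png",np.hstack([a,b]))
E
python3 plan.py 427 -39 330 1.645 3
```

```text
at [423.7 -42.7 266.3] [3.132e+00 2.000e-03 1.649e+00] 5.3 [-0.8  0.   0.1] 0.19472436983786895
[[[1.1, 1.2, -21.2], 0.001], [[1.1, 1.2, -21.2], 0.001], [[1.1, 1.2, -21.2], 0.001]]
```

View pics/w2.png

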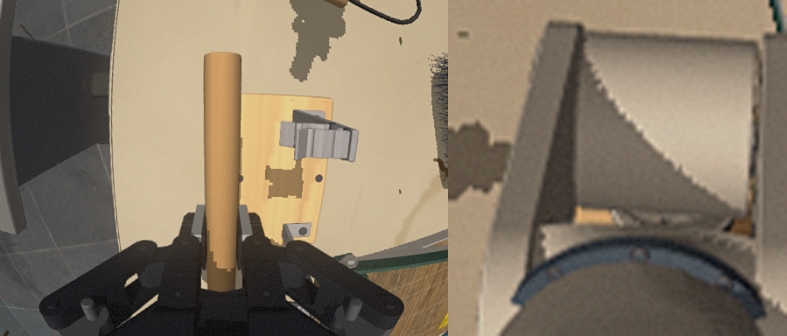

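The rod is out of both clips and held squarely between the fingers; the clip is visible empty at (325,145). Now lift, then carry to the tray.

Call:
step_arm([
  [[0,0,-20],0,0],
  [[0,0,-20],0,0],
  [[0,0,-20],0,0],
  [[0,0,-15],0,0],
  [[0,0,0],0,0],
])

```text
clock: 5.92
eef_pos: [424.5, -42.6, 343.6]
tcp_rot: [3.131, 0.002, 1.649]
contact_force: [-1.3, -0.1, -0.5]
opening: 0.194
```

```bash
python3 plan.py 441 -369 325 1.546 10
```

```text
at [424.5 -42.6 343.6] [3.131e+00 2.000e-03 1.649e+00] 5.925 [-1.3 -0.1 -0.5] 0.1937520790825511
[[[-32.7, -0.9, 1.9], 0.01], [[-32.7, -0.6, 1.9], 0.01], [[-32.7, -0.2, 1.9], 0.01], [[-32.7, 0.1, 1.9], 0.01], [[-32.7, 0.4, 1.9], 0.01], [[-32.7, 0.8, 1.9], 0.01], [[-32.7, 1.1, 1.9], 0.01], [[-32.7, 1.4, 1.9], 0.01], [[-32.6, 1.8, 1.9], 0.01], [[-32.6, 2.1, 1.9], 0.01]]
```

Call:
step_arm([
  [[-20,-1,2],0.01,0],
  [[-32,-1,2],0.01,0],
  [[-32,0,2],0.01,0],
  [[-32,0,2],0.01,0],
  [[-32,0,2],0.01,0],
  [[-32,1,2],0.01,0],
  [[-32,1,2],0.01,0],
  [[-32,1,2],0.01,0],
  [[-32,2,2],0.01,0],
  [[-25,2,2],0.01,0],
  [[-14,2,0],0,0],
  [[0,0,0],0,0],
])

```text
clock: 7.42
eef_pos: [441.4, -367.1, 313.6]
tcp_rot: [3.137, -0.004, 1.547]
contact_force: [-0.5, -0.1, -1.1]
opening: 0.192
```

```bash
python3 - <<'E'
from rig import *
import cv2,pickle,numpy as np
c=camera_model("wrist");im=grab_frame("wrist");t=grab_frame("top");s=grab_frame("scene");pickle.dump(c,open("w3.pkl","wb"))
a=cv2.resize(im,(512,384));b=cv2.resize(s[220:360,230:380],None,fx=1.9,fy=1.9,interpolation=cv2.INTER_CUBIC);b=cv2.copyMakeBorder(b,0,384-b.shape[0],0,0,0)
cv2.imwrite("pics/w3.png",np.hstack([a,b]))
E
python3 plan.py 441 -369 190 1.546 6
```

```text
at [ 441.3 -365.8  313.9] [ 3.137 -0.004  1.548] 7.575 [-0.4  0.5 -0.6] 0.19373569679504193
[[[-0.5, -0.0, 20.6], 0.0], [[-0.5, -0.0, 20.6], 0.0], [[-0.5, -0.0, 20.6], 0.0], [[-0.5, -0.0, 20.6], 0.0], [[-0.5, -0.0, 20.6], 0.0], [[-0.5, -0.0, 20.6], 0.0]]
```

View pics/w3.png

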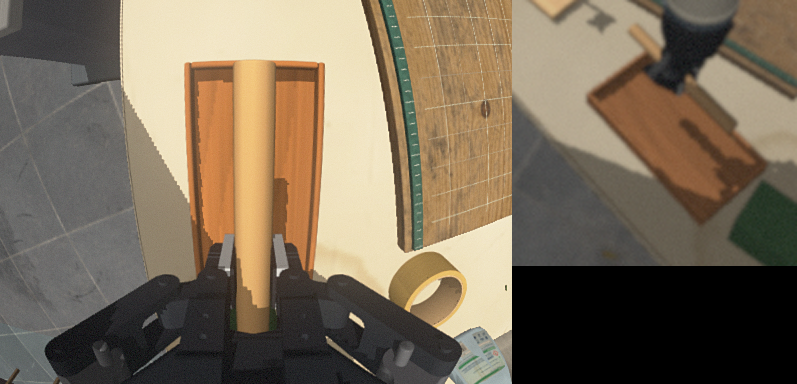

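The rod is parallel with the tray and centred over it; its far end is at (254,61) and the tray's rim at (254,64). Check with numbers that the ends clear the walls.

```bash
python3 - <<'E'
from h import *
np.set_printoptions(precision=1,suppress=True)
c=pickle.load(open("w3.pkl","rb"))
print("rod end",wray(c,254,61,313.9-156+9),"tray rim corners",wray(c,186,64,26),wray(c,324,64,26))
E
```

```text
rod end [ 445.  -274.   166.9] tray rim corners [ 388.5 -253.7   26. ] [ 506.7 -256.2   26. ]
```

Call:
step_arm([
  [[-0.5,0,20],0,0],
  [[-0.5,0,20],0,0],
  [[-0.5,0,20],0,0],
  [[0,0,20],0,0],
  [[0,0,18],0,0],
  [[0,0,0],0,0],
])

```text
clock: 8.32
eef_pos: [442.8, -362.2, 215.1]
tcp_rot: [3.135, -0.004, 1.554]
contact_force: [-0.5, 0.5, -0.9]
opening: 0.193
```

Call:
step_arm([
  [[-4,0,10],0,0],
  [[-4,0,10],0,0],
  [[-1,0,8],0,0],
  [[0,0,3],0,0],
  [[0,0,0],0,0],
])

```text
clock: 8.95
eef_pos: [443.5, -372.2, 183.4]
tcp_rot: [3.133, -0.002, 1.554]
contact_force: [-0.3, -0.2, -0.4]
opening: 0.191
```

Call:
step_arm([
  [[0,0,2],0,0],
  [[0,0,0],0,0],
])

```text
clock: 9.2
eef_pos: [443.6, -372.3, 181.6]
tcp_rot: [3.133, -0.002, 1.554]
contact_force: [-0.4, -0.7, -1.1]
opening: 0.189
```

Call:
step_arm([
  [[0,0,2],0,0],
  [[0,0,0],0,0],
])

```text
clock: 9.45
eef_pos: [443.8, -372.3, 180.0]
tcp_rot: [3.132, -0.001, 1.554]
contact_force: [-0.1, -0.2, -0.3]
opening: 0.192
```

Call:
step_arm([
  [[0,0,1.5],0,0],
  [[0,0,0],0,0],
])

```text
clock: 9.7
eef_pos: [444.0, -372.5, 180.2]
tcp_rot: [3.132, -0.001, 1.554]
contact_force: [-0.8, 0.6, -1.2]
opening: 0.192
```

Call:
step_arm([
  [[0,0,2],0,0],
  [[0,0,0],0,0],
])

```text
clock: 9.95
eef_pos: [444.2, -372.6, 180.1]
tcp_rot: [3.131, -0.0, 1.554]
contact_force: [-0.7, 0.1, -0.5]
opening: 0.19
```

Call:
step_arm([
  [[0,0,1.5],0,0],
  [[0,0,0],0,0],
])

```text
clock: 10.2
eef_pos: [444.3, -372.7, 180.0]
tcp_rot: [3.131, -0.0, 1.554]
contact_force: [0.6, -0.2, -0.3]
opening: 0.196
```

Call:
step_arm([
  [[0,0,3.5],0,0],
])

```text
clock: 10.32
eef_pos: [444.6, -372.9, 179.5]
tcp_rot: [3.131, -0.0, 1.554]
contact_force: [-16.3, 13.9, 76.8]
opening: 0.192
```

```bash
python3 - <<'E'
from rig import *
import cv2,numpy as np
q=sense();print(q)
im=grab_frame("wrist");s=grab_frame("scene")
a=cv2.resize(im[150:384,110:400],(480,387));b=cv2.resize(s[220:360,250:370],(312,364),interpolation=cv2.INTER_CUBIC);b=cv2.copyMakeBorder(b,0,387-364,0,0,0)
cv2.imwrite("pics/w4.png",np.hstack([a,b]))
E
```

```text
{'clock': 10.325, 'qpos': array([-0.70244496,  0.58126596,  1.8762593 ,  0.01069327,  0.67651439,
       -0.6940729 ]), 'qvel': array([ 4.95531099e-04,  5.12448811e-03, -3.63131014e-03, -7.49113040e-04,
       -1.69706502e-04,  1.50429699e-05]), 'joint_efforts': array([  0.11603209, -25.11701524, -17.008937  ,   0.12990208,
        -7.45271847,  -0.04898691]), 'eef_pos': array([ 444.58754546, -372.88273555,  179.45264666]), 'tcp_rot': array([ 3.13148601e+00, -3.80741902e-04,  1.55411326e+00]), 'contact_force': array([-16.33523928,  13.86362526,  76.83625522]), 'wrist_torque': array([ 2.36506054,  3.13643549, -0.04116375]), 'opening': 0.1915433364883169}
```

View pics/w4.png

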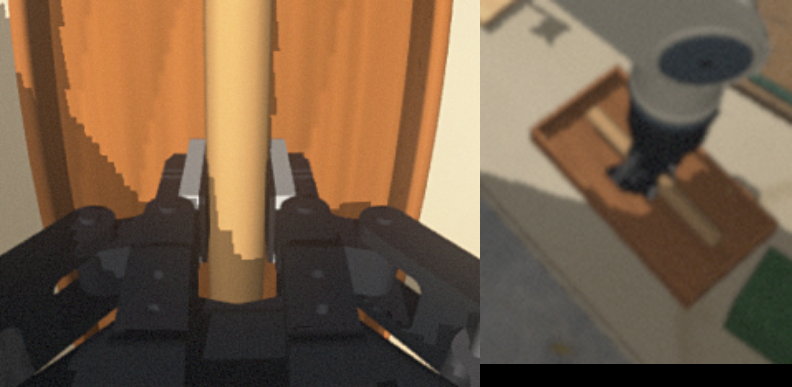

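The fingertips stand on the tray floor (77 N at the last step), with the rod lying over the tray just above the floor. I'll relieve the force, ease off 1 mm and open gently.

Call:
step_arm([
  [[0,0,0],0,0],
  [[0,0,-1],0,0],
  [[0,0,0],0,0.22],
  [[0,0,0],0,0.26],
  [[0,0,0],0,0.32],
  [[0,0,0],0,0.4],
  [[0,0,0],0,0.45],
  [[0,0,0],0,0.45],
], force=20)

```text
clock: 11.42
eef_pos: [444.4, -372.7, 179.8]
tcp_rot: [3.132, -0.0, 1.554]
contact_force: [-0.4, -0.2, -0.0]
opening: 0.445
```

Call:
step_arm([
  [[0,0,-10],0,0.45],
  [[0,0,-15],0,0.45],
  [[0,0,-25],0,0.45],
  [[0,0,-35],0,0.45],
  [[0,0,-40],0,0.45],
  [[0,0,-40],0,0.45],
  [[0,0,0],0,0.45],
  [[0,0,0],0,0.45],
])

```text
clock: 12.42
eef_pos: [442.2, -372.5, 357.0]
tcp_rot: [3.128, 0.003, 1.554]
contact_force: [-0.2, -0.1, 0.3]
opening: 0.452
```

```bash
python3 - <<'E'
from rig import *
import cv2,pickle,numpy as np
c=camera_model("wrist");im=grab_frame("wrist");s=grab_frame("scene");pickle.dump(c,open("w5.pkl","wb"))
q=sense();print(q["eef_pos"],q["contact_force"],q["opening"])
a=cv2.resize(im,(512,384));b=cv2.resize(s[110:360,165:365],(288,360),interpolation=cv2.INTER_CUBIC);b=cv2.copyMakeBorder(b,0,24,0,0,0)
cv2.imwrite("pics/w5.png",np.hstack([a,b]))
E
```

```text
[ 442.3842386  -372.54337081  356.43337832] [0.27737052 0.35844868 0.94726812] 0.4532683058045449
```

View pics/w5.png

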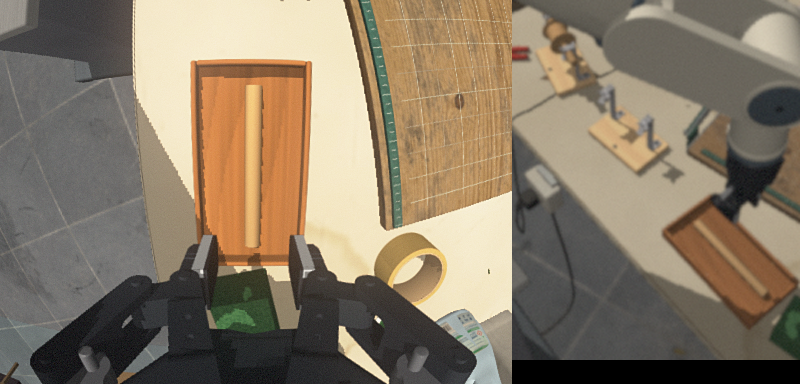

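The rod lies in the tray from (254,86) to (252,247), clear of all walls. The clips are empty, and the reel is still on its stand. I'll check the numbers, check for motion, and hand in.

Call:
step_arm([
  [[0,0,0],0,0.45],
  [[0,0,0],0,0.45],
  [[0,0,0],0,0.45],
  [[0,0,0],0,0.45],
])

```text
clock: 13.02
eef_pos: [441.9, -372.1, 353.6]
tcp_rot: [3.132, -0.001, 1.554]
contact_force: [0.0, -0.8, -0.4]
opening: 0.447
```

```bash
python3 - <<'E'
from rig import *
from h import *
import cv2
c=pickle.load(open("w5.pkl","rb"))
A,B=wray(c,254,86,20),wray(c,252,247,20);print("rod",A,B,(A+B)/2,np.linalg.norm(A-B),"tray ctr ~[442,-367]")
# reel stand region in the top view, start vs now; rod motion between two wrist frames
r=cv2.imread("pics/top0.png")[170:225,95:185].astype(float);n=grab_frame("top")[170:225,95:185].astype(float)
print("reel diff",abs(r-n).mean(),cv2.phaseCorrelate(r.mean(2),n.mean(2)))
a=grab_frame("wrist")[60:240,195:310].astype(float);grab_frame("top");b=grab_frame("wrist")[60:240,195:310].astype(float);print("motion diff",abs(a-b).mean())
if 175<np.linalg.norm(A-B)<190: sign_off();print("handed in",sense()["clock"])
E
```

```text
rod [ 449.79438822 -281.05134012   20.        ] [ 444.59434867 -459.66391355   20.        ] [ 447.19436844 -370.35762683   20.        ] 178.68825310900561 tray ctr ~[442,-367]
reel diff 13.168484848484848 ((-0.013081730794084478, 0.035960273818499644), 0.9488266552805307)
motion diff 3.2368115942028988
the job is handed in; nothing more can be done
the job is handed in; nothing more can be done
```

I pulled the empty rod straight forward out of its clips (about 48 mm), carried it to the tray and set it down. The arm then lifted clear, and I handed the job in at about 13 s of the 38 s allowed.

- **Rod in the tray:** its centre measured about 5 mm in x and 3 mm in y from the tray's centre. It appeared flat on the floor and clear of the walls. Its measured length of 178.7 mm, against a true 180 mm, agrees with that.
- **Reel rod:** it showed no visible shift (0.04 pixel from the start in the top view). The raw brightness difference there was 13 grey levels. I put that down to changed arm shadows but did not check it.
- **Motion:** two wrist pictures taken shortly before hand-in differed by about 3 grey levels on average. I took that as picture noise with the rod at rest.
- **Force spike:** while lowering, the fingertips reached the tray floor before the rod did. One step pressed with about 77 N at the wrist. That is under the 120 N wrist limit, and only the fingertips appeared to be touching, not the gripper's body that the 40 N limit covers. I relieved it and opened gently, so the rod fell only the last few millimetres by my estimate.

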